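# Swing the pinned vial tray parallel to the spoon rest

### The arm

A 6-joint arm with a two-finger parallel gripper is mounted at the origin on the work surface; the furniture and walls round the work are solid. World frame = base frame: x ahead of the robot, y to its left, z up, the work surface at z = 0. Lengths are in m, angles in rad, forces in N, time in s.
With the tool pointing down it reaches from about 0.425 to 0.95 m from the base axis. Payload 3.5 kg.
Tool frame: the origin (TCP) lies midway between the tips of the shut fingers; the grasp point (between the pads) lies 19 mm behind it (ctrl.pinch_z is the distance from the TCP to the grasp point, in m); z points along the fingers, y is the line along which they close (so a half turn about z gives the same grasp; the last joint's range is limited). The gripper opens to 85 mm and grips with 20 to 120 N. Pads are 22 mm wide; open, the fingers measure 114 mm over their backs; the gripper's body (76 mm by 85 mm) begins 54 mm behind the grasp point. The pads swing forward as they close: fully open they stand 13 mm farther back than shut.
Start: joints at [-1.314, 0.286, 1.577, -0, 1.279, -0.15], TCP at [0.267, -0.62, 0.231] pointing down, gripper open.
Joint ranges: [-2.77, 2.77], [-0.9, 2.22], [0.21, 2.48], [-1.53, 4.67], [0.24, 2.81], [-2.84, 2.84]. Speed limits (rad/s): [2.79, 2.79, 3.14, 3.14, 3.14, 3.14].

### API

Orientations are given as a unit quaternion [x, y, z, w].
In Python, from plant import get_state, viewer, sign_off, ctrl gives the robot as it stands. The module is installed in compiled form; this text tells all that it offers.
- The arm moves only by the shell command python3 -m handwheel 'ROWS' [FORCE]. ROWS is JSON, a list that holds one entry, the list of rows, each a list of 5 numbers: the finger opening in m, from 0 to 0.0854, then the shift along the tool's x, y, z in m, then the turn about the tool's z in degrees. In form: [[[claw, x, y, z, spin], ...]]. A call has 1 to 12 rows; each row shifts and turns the commanded pose from where the row before left it, along the tool's axes as they then stand; what a row does not reach is not made up. A row lasts 1/12 s, in which the tool goes at most 41.7 mm and 7.16 degrees, less where a joint would pass 70% of its speed; a pose out of reach is approached as far as the arm can. A call is refused whole if a number of a shift passes 0.0417 or a number of a turn 7.16, either way. A call with a gripper value outside its range is refused whole. The fingers move at their own pace and stop on an object; FORCE is the grip in N (left out, the last holds). Time passes only in rows, so rows that do not move let the fingers close. It gives the time, the measured TCP pose, the force, the opening and the grip force at its end, in the units of the state.
- get_state(): the state, without advancing time (a new reading comes with each control period).
- viewer.read_camera(name): name is "side" or "top" or "wrist"; returns the picture (384x512x3 uint8, blue, green, red); there is no depth.
- viewer.camera_params(name): a dict with "fov_y" (degrees; the focal length in pixels is half the picture's height over the tangent of half this angle, whatever the lens; pixels are square), "cx", "cy" (the principal point, pixels), "k1" (the pictures are not rectified: a ray, as slopes to the right and down, at radius r is drawn at 1 + k1 r^2 times it, then the intrinsics apply), "xyz" and "attitude" of the camera in the world; the wrist camera has in their place "hand_eye" (4x4, takes a point from camera to tool coordinates, whose origin is the TCP and whose axes are the flange's). Camera axes: x right, y up, looking along -z (the intrinsics and any distortion apply to the point x, -y, -z); pixel columns grow to the right and rows downward; lengths in m; the calibration is good to about 2 mm. A picture is of the moment at which its call begins: read the wrist's pose just before it. camera_params takes no time and is no camera call.
- sign_off(): hands the job in; it is judged then, once.
Trained networks look in the newest picture that a camera, given by its name, has taken for a name from the list of things; names that differ only in an ending like _2 or _b are one class to them, and where a whole thing is asked for, a point or a joint stands for the part that bears it (a point fixed in the world has none). Each returns a list of dicts, best first, with "confidence" (0 to 1); they miss things now and then, are a little off and sometimes report something else, mostly with a low value. They report only what shows in the picture. A call takes as long as a camera call.
- viewer.look_for(camera, name): "extent" ([left, top, width, height] as shares, 0 to 1, of the picture: columns of its width, rows of its height, round what is visible of it).
- viewer.outline_of(camera, name): "mask" (384x512 bool, what is visible of it) and "extent" ([left, top, width, height] as shares, 0 to 1, of the picture: columns of its width, rows of its height, round what is visible of it).
- viewer.pinpoint(camera, name): "xy" ([column, row] as shares, 0 to 1, of the picture: columns of its width, rows of its height: a listed point, or the origin of a listed thing).
The state is a dict: "time": time; "qpos": joint angles; "dq": joint speeds; "joint_efforts": joint torques, N m; "eef_pos": TCP position; "tcp_rot": TCP orientation; "contact_force": force on the tool from outside, world axes, zero at the start; "wrist_torque": the same for the moment, N m; "opening": opening from 0.0 (shut) to 1.0 (fully open); "finger_force": force on a finger pad.
Only numpy, scipy, OpenCV 4.12 (cv2) and the standard library are available. Lean on these libraries where they do the work, as an engineer would, in place of code of your own. Each camera call takes 0.05 s, during which the arm holds its last target. There are 200 camera calls.

### The job

The wooden vial tray is screwed to the cupping table by a pin through one corner and has been left swung out to the right. Push it near its free end so that it swings to the left about its pin until its long sides run parallel to the long sides of the wooden spoon rest, leaving an even lane for bowls between the two. Leave it there and do not shift the two coffee bowls near it.

Things in the scene. Friction and masses are not known exactly. Their poses are not given: they have to be found in the camera images.
- tray_pin (a point): Point on the pin at the tray's top, turning with the tray; x axis along its long side to the free end, z up. Wooden board 165x85 mm, x -15..150, y -15..70, its underside 4.5 and top 23.5 mm above the table; 3 black-capped vials fixed in it, 48 mm high; pin head 37 mm high. Push side y=-15 towards +y. About 1 N at the free end turns it; it stays where left; no stop at the right heading.
- spoon_rest: The spoon rest: a low wooden trough 200 x 62 mm, 16 mm high, with a steel spoon lying in it, fixed to the table to the left of the tray. Origin at the centre of its underside; its x axis runs along its long sides (roughly away from the robot), y across, z up. When the tray is right its x axis is parallel to this x axis.
- bowl_far: White cupping bowl of coffee, 114 mm across, 66 mm high, standing loose to the right of and beyond the tray. Origin at the centre of its underside.
- bowl_near: White cupping bowl of coffee, 114 mm across, 66 mm high, standing loose to the right of and nearer the robot than the tray. Origin at the centre of its underside.

How it is judged:
By the outcome, as a careful person would: the job done as asked, in the order asked, and still so for the second after the job is handed in, with the robot touching nothing.
It also fails if it takes over 32 s, if anything falls off the work surface, if the arm or the gripper's body presses on something with over 40 N, if the wrist force passes 120 N, or if a joint passes its speed limit or range.

## Working session

There is one attempt and no reset: what is moved stays moved. The work goes in short steps, Python scripts to look and compute and a shell command to move; the robot and the scene stay as the last step left them, time stands still between calls to the robot, and variables do not carry over. Pictures are saved under pics/ and viewed, at most 10 in all, crops included, and the job is handed in when it is done.

```bash
mkdir -p pics
cat > h.py <<'E'
import numpy as np, cv2
from scipy.spatial.transform import Rotation as R
from plant import get_state, viewer, sign_off, ctrl
def cam(n):
    p=viewer.camera_params(n); f=192/np.tan(np.radians(p["fov_y"])/2)
    if "hand_eye" in p:
        s=get_state(); T=np.eye(4); T[:3,:3]=R.from_quat(s["tcp_rot"]).as_matrix(); T[:3,3]=s["eef_pos"]
        M=T@np.array(p["hand_eye"])
    else:
        a=np.array(p["attitude"]); M=np.eye(4); M[:3,:3]=R.from_quat(a).as_matrix() if a.size==4 else a; M[:3,3]=p["xyz"]
    return dict(f=f,cx=p["cx"],cy=p["cy"],k=p["k1"],M=M)
def toplane(c,px,z):
    px=np.atleast_2d(px).astype(float); d=(px-[c["cx"],c["cy"]])/c["f"]; u=d.copy()
    for _ in range(20): u=d/(1+c["k"]*(u**2).sum(1,keepdims=True))
    r=np.c_[u[:,0],-u[:,1],-np.ones(len(u))]@c["M"][:3,:3].T; o=c["M"][:3,3]
    return o+r*((z-o[2])/r[:,2])[:,None]
def proj(c,P):
    q=(np.atleast_2d(P)-c["M"][:3,3])@c["M"][:3,:3]; u=np.c_[q[:,0],-q[:,1]]/-q[:,2:]
    return u*(1+c["k"]*(u**2).sum(1,keepdims=True))*c["f"]+[c["cx"],c["cy"]]
E
python3 - <<'E'
from h import *
s=get_state(); print(s)
for n in("top","side"):
    print(n,viewer.camera_params(n)); im=viewer.read_camera(n); cv2.imwrite(f"pics/{n}0.png",im); c=cam(n)
    for o,z in(("tray_pin",.0235),("spoon_rest",0),("bowl_far",0),("bowl_near",0)):
        for d in viewer.pinpoint(n,o)[:2]:
            p=np.array(d["xy"])*[512,384]; print(n,o,d["confidence"],p.round(1),toplane(c,p,z).round(4))
    for o,z in(("tray_pin",.0235),("spoon_rest",.016)):
        for d in viewer.outline_of(n,o)[:1]:
            m=d["mask"].astype(np.uint8); cs=max(cv2.findContours(m,0,2)[0],key=cv2.contourArea)
            w=toplane(c,cs[:,0],z)[:,:2]; r=cv2.minAreaRect((w*1000).astype(np.float32)); print(n,o,d["confidence"],r,cv2.boxPoints(r).round(0).tolist())
E
```

```text
{'time': 0.0, 'qpos': array([-1.31397160e+00,  2.87212775e-01,  1.57815220e+00,  5.45041745e-06,
        1.27859846e+00, -1.49988774e-01]), 'dq': array([-1.20717788e-03,  9.16643779e-06,  4.24782813e-04, -4.43015428e-04,
       -1.17623832e-03,  1.47146788e-03]), 'joint_efforts': array([-9.49772152e-05, -4.05980265e+01, -2.92627680e+01, -1.62878100e-04,
        5.82148583e-03, -3.87165329e-06]), 'eef_pos': array([ 0.26695666, -0.61926348,  0.22992919]), 'tcp_rot': array([ 9.79383546e-01,  2.02006100e-01, -6.06860585e-05, -1.18383985e-03]), 'contact_force': array([ 0.43261326, -0.58798054,  0.86524026]), 'wrist_torque': array([ 0.00915157, -0.02827801, -0.04551292]), 'finger_force': 0.0, 'opening': 0.9985824825848095}
top {'fov_y': 49.9343663899676, 'cx': 256.9623005157406, 'cy': 190.8887685129908, 'k1': -0.09157157014503928, 'xyz': array([0.32717751, 0.11426383, 1.2348869 ]), 'attitude': array([-0.0332171 ,  0.02790478,  0.71573201, -0.69702628])}
top tray_pin 0.97 [249.2 203.4] [[0.396  0.1458 0.0235]]
top spoon_rest 0.58 [175.  193.2] [[0.434  0.3698 0.    ]]
top bowl_far 0.95 [356
[... 560 characters left out ...]
-0.05003154621790197, 'xyz': array([0.04403471, 0.82577416, 0.79850213]), 'attitude': array([-0.09877163,  0.39380417,  0.88934049, -0.2103234 ])}
side spoon_rest 0.78 [210.7 267.7] [[0.4315 0.3734 0.    ]]
side bowl_far 0.64 [265.5 149.1] [[ 0.5387 -0.1723  0.    ]]
side bowl_near 0.7 [316.8 164.7] [[ 0.3338 -0.1679  0.    ]]
side tray_pin 0.82 ((458.28167724609375, 116.43065643310547), (88.65487670898438, 188.4899139404297), 42.723304748535156) [[362.0, 156.0], [490.0, 17.0], [555.0, 77.0], [427.0, 216.0]]
side spoon_rest 0.64 ((430.3965148925781, 375.38238525390625), (199.8634033203125, 67.63233184814453), 4.403003692626953) [[328.0, 401.0], [333.0, 334.0], [533.0, 349.0], [527.0, 417.0]]
```

Run:
```python
import cv2
a=cv2.imread("pics/top0.png"); cv2.imwrite("pics/top0c.png",cv2.resize(a[80:300,110:420],None,fx=2.5,fy=2.5,interpolation=2))
```

```text
(no output)
```

View pics/top0c.png

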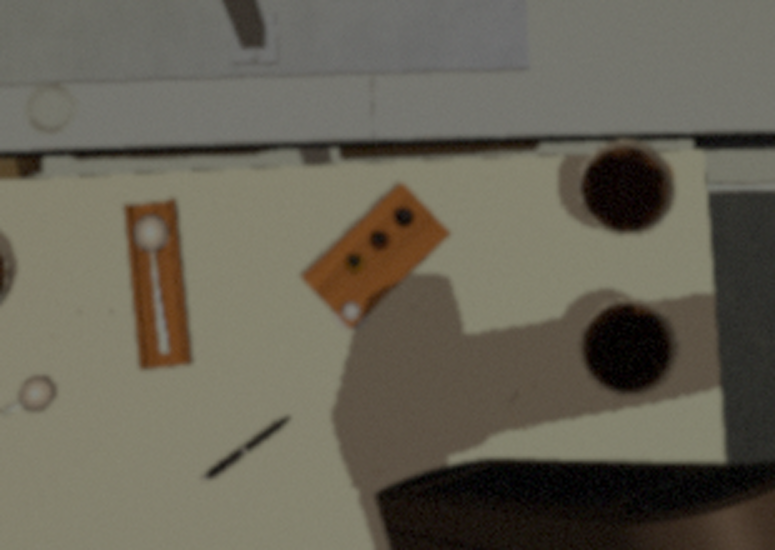

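View pics/side0.png

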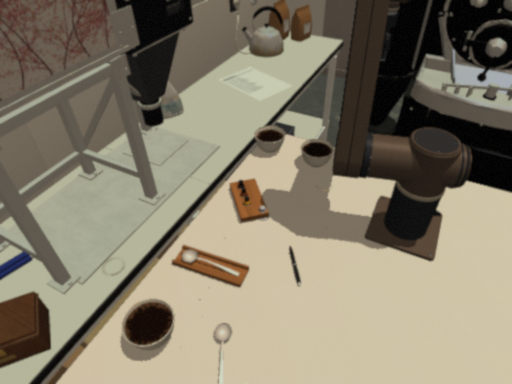

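The top view shows the tray with its pin at crop (349,311), swung to the right with its free end at (425,208). The spoon rest is at (158,285) and the bowls at (627,188) and (628,347). The side view agrees.

Both views give the same numbers:
- **Pin:** (0.396, 0.146).
- **Tray heading:** about -47.7°.
- **Spoon rest heading:** about 4.7°.

The push will use the shut fingers with tool x along the tray normal.

```bash
python3 -m handwheel '[[[0,0.03,-0.022,0,0],[0,0.03,-0.022,0,0],[0,0.03,-0.022,0,0],[0,0.03,-0.022,0,0],[0,0.03,-0.022,0,0],[0,0.03,-0.022,0,0],[0,0.03,-0.022,0,0],[0,0.03,-0.022,0,0],[0,0.03,-0.022,0,0],[0,0.016,-0.035,0,0],[0,0.016,-0.035,0,0],[0,0.016,-0.035,0,0]]]'
python3 -m handwheel '[[[0,0.016,-0.035,0,-5],[0,0.016,-0.035,0,-5],[0,0.02,-0.03,0,-5],[0,0.022,-0.028,0,-4],[0,0,0,0,0],[0,0,0,0,0]]]'
```

```text
time: 1.7
eef_pos: [0.4393, -0.214, 0.2314]
tcp_rot: [0.979, 0.202, 0.0, 0.0]
contact_force: [0.8, 0.4, 0.5]
opening: 0.002
finger_force: 0.0
time: 2.2
eef_pos: [0.4377, -0.0659, 0.2317]
tcp_rot: [0.932, 0.362, 0.0, 0.001]
contact_force: [0.1, -0.1, 0.0]
opening: 0.001
finger_force: 0.0
```

```bash
python3 -m handwheel '[[[0,0.0205,-0.018,0,0],[0,0.0205,-0.018,0,0],[0,0.0205,-0.018,0,0],[0,0,0,0.04,0],[0,0,0,0.04,0],[0,0,0,0,0]]]'
cat > look.py <<'E'
import sys
from h import *
tag=sys.argv[1]; s=get_state(); print(s["time"],s["eef_pos"].round(4))
for n in sys.argv[2:]:
    c=cam(n); im=viewer.read_camera(n); cv2.imwrite(f"pics/{n}{tag}.png",im)
    for o,z in(("tray_pin",.0235),("spoon_rest",.016)):
        for d in viewer.pinpoint(n,o)[:1]:
            p=np.array(d["xy"])*[512,384]; print(n,o,round(d["confidence"],2),p.round(1),toplane(c,p,z if o[0]=="t" else 0)[0].round(4))
        for d in viewer.outline_of(n,o)[:1]:
            cs=max(cv2.findContours(d["mask"].astype(np.uint8),0,2)[0],key=cv2.contourArea)
            w=toplane(c,cs[:,0],z)[:,:2]; r=cv2.minAreaRect((w*1000).astype(np.float32)); print(n,o,round(d["confidence"],2),"size",np.round(r[1],1),"ang",round(r[2],2),cv2.boxPoints(r).round(0).tolist())
E
python3 look.py 1 wrist top
```

```text
time: 2.7
eef_pos: [0.4417, 0.0142, 0.1438]
tcp_rot: [0.933, 0.36, -0.006, -0.004]
contact_force: [-1.5, -0.7, -1.4]
opening: -0.003
finger_force: 0.0
2.7 [0.4417 0.0142 0.1438]
wrist tray_pin 0.62 size [ 86.1 167. ] ang 42.34 [[373.0, 142.0], [486.0, 19.0], [549.0, 77.0], [437.0, 200.0]]
top tray_pin 0.94 [246.4 200.5] [0.4048 0.1537 0.0235]
top tray_pin 0.84 size [ 87.7 166. ] ang 41.88 [[373.0, 146.0], [483.0, 22.0], [549.0, 80.0], [438.0, 204.0]]
top spoon_rest 0.57 [174.2 190.7] [0.4416 0.3723 0.    ]
top spoon_rest 0.61 size [195.5  67.6] ang 4.87 [[332.0, 396.0], [337.0, 329.0], [532.0, 346.0], [526.0, 413.0]]
```

View pics/wrist1.png

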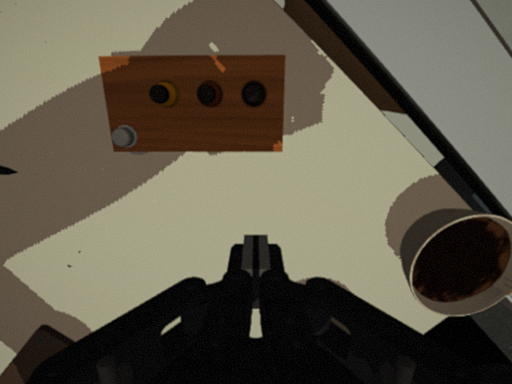

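The wrist view shows the tray's push side at row 151, columns 115–283. The shut fingers are at (256,240), short of the free end and clear of the side. Going down now.

```bash
python3 -m handwheel '[[[0,0.01,0,0.03,0],[0,0,0,0.035,0],[0,0,0,0.03,0],[0,0,0,0.01,0],[0,0,0,0,0],[0,0,0,0,0]]]'; python3 -c "
from h import *
s=get_state();print(s['qpos'],s['eef_pos'])"
```

```text
time: 3.7
eef_pos: [0.4547, 0.0207, 0.047]
tcp_rot: [0.933, 0.361, 0.0, 0.0]
contact_force: [0.7, -0.0, 0.5]
opening: 0.003
finger_force: 0.0
[-1.77976959e-01  4.74753529e-02  2.22796086e+00 -2.08744441e-05
  8.65945532e-01  6.54419283e-01] [0.4547394  0.02071674 0.04696453]
```

```bash
python3 -m handwheel '[[[0,0,0,0.018,0],[0,0,0,0.018,0],[0,0.006,0,0,0],[0,0.006,0,0,0],[0,0,0,0,0]]]'
python3 -m handwheel '[[[0,0.009,0.0015,0,-4],[0,0.009,0.0015,0,-4],[0,0.009,0.0015,0,-4],[0,0.009,0.0015,0,-4],[0,0.009,0.0015,0,-4],[0,0.009,0.0015,0,-4],[0,0.009,0.0015,0,-4],[0,0.009,0.0015,0,-4],[0,0.009,0.0015,0,-4],[0,0.009,0.0015,0,-4],[0,0,0,0,0],[0,0,0,0,0]]]'
python3 look.py 2 wrist top side
```

```text
time: 4.12
eef_pos: [0.4659, 0.0291, 0.0127]
tcp_rot: [0.933, 0.361, 0.002, 0.001]
contact_force: [0.1, 0.4, 0.3]
opening: 0.007
finger_force: 0.0
time: 5.12
eef_pos: [0.521, 0.0986, 0.012]
tcp_rot: [0.753, 0.658, 0.001, 0.001]
contact_force: [0.6, -0.2, 0.2]
opening: -0.0
finger_force: 0.0
5.1167 [0.521  0.0986 0.012 ]
wrist tray_pin 0.62 size [ 85.8 157.4] ang 83.27 [[387.0, 127.0], [543.0, 108.0], [553.0, 194.0], [397.0, 212.0]]
top tray_pin 0.68 [251.3 202.9] [0.3973 0.1396 0.0235]
top tray_pin 0.78 size [ 47.2 166.8] ang 88.51 [[383.0, 167.0], [550.0, 163.0], [551.0, 210.0], [384.0, 215.0]]
top spoon_rest 0.77 [175.1 191.7] [0.4385 0.3695 0.    ]
side tray_pin 0.65 [261.8 210. ] [0.3963 0.141  0.0235]
side tray_pin 0.98 size [107.6 179.8] ang 83.29 [[369.0, 121.0], [548.0, 100.0], [561.0, 207.0], [382.0, 228.0]]
side spoon_rest 0.92 [209.2 266. ] [0.438  0.3706 0.    ]
side spoon_rest 0.74 size [201.3  72.8] ang 5.4 [[325.0, 403.0], [332.0, 331.0], [533.0, 350.0], [526.0, 422.0]]
```

View pics/wrist2.png

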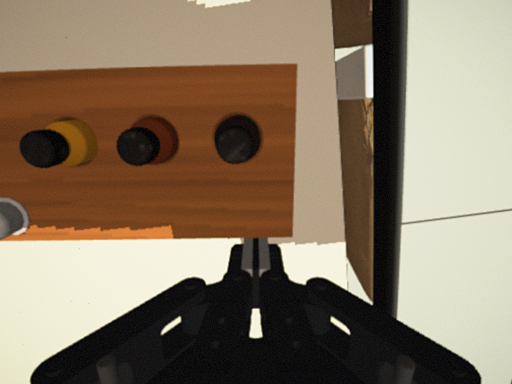

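The fingers touch the push side at (256,240), and the tray lies about 1° ahead of the tool at roughly -6.7°. I'll push 9° more, then measure the remainder carefully.

```bash
python3 -m handwheel '[[[0,0.007,0.0012,0,-3],[0,0.007,0.0012,0,-3],[0,0.007,0.0012,0,-3],[0,0,0,0,0],[0,0,0,0,0]]]'
python3 -m handwheel '[[[0,-0.02,0,0,0],[0,-0.02,0,0,0],[0,0,0,-0.04,0],[0,0,0,-0.04,0],[0,0.02,0,-0.04,0],[0,0.04,0,-0.04,0],[0,0.04,-0.02,-0.04,0],[0,0.04,-0.02,-0.02,0],[0,0,-0.02,0,0],[0,0,0,0,0],[0,0,0,0,0]]]'
python3 look.py 3 wrist side
```

```text
time: 6.28
eef_pos: [0.5249, 0.119, 0.0103]
tcp_rot: [0.699, 0.715, -0.0, -0.0]
contact_force: [-0.7, -0.3, -0.4]
opening: 0.001
finger_force: 0.0
time: 7.2
eef_pos: [0.4719, 0.1876, 0.2018]
tcp_rot: [0.699, 0.715, 0.0, 0.0]
contact_force: [0.0, -0.1, 0.1]
opening: 0.0
finger_force: 0.0
7.2 [0.4719 0.1876 0.2018]
wrist tray_pin 0.66 [193.8 208.6] [0.3953 0.1403 0.0235]
wrist tray_pin 0.92 size [165.1  88.1] ang 1.97 [[378.0, 213.0], [381.0, 125.0], [546.0, 131.0], [543.0, 219.0]]
wrist spoon_rest 0.89 [222.3   5.5] [0.4317 0.3702 0.    ]
side tray_pin 0.98 [263.  207.6] [0.3976 0.1302 0.0235]
side tray_pin 0.74 size [103.1 174.7] ang 89.93 [[371.0, 126.0], [545.0, 126.0], [546.0, 229.0], [371.0, 229.0]]
side spoon_rest 0.8 [211.  268.1] [0.43   0.3742 0.    ]
side spoon_rest 0.72 size [201.9  71. ] ang 4.83 [[327.0, 403.0], [333.0, 333.0], [534.0, 350.0], [528.0, 420.0]]
```

View pics/wrist3.png

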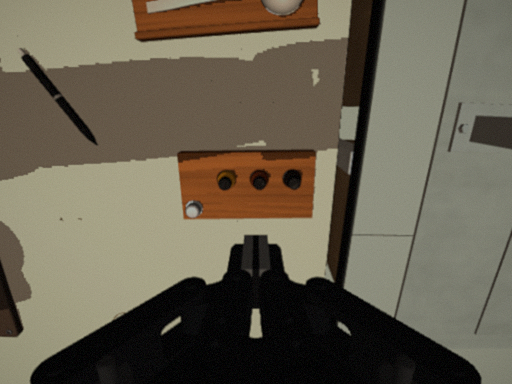

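The tray is at about 2° (left edge from (180,152) to (314,150)), and the spoon rest is cut off at the top of the picture. I'll move left so both show in one picture and fit their edges by colour.

```bash
python3 -m handwheel '[[[0,0.035,0,-0.02,0],[0,0.035,0,-0.02,0],[0,0.02,0,0,0],[0,0,0,0,0],[0,0,0,0,0],[0,0,0,0,0]]]'
cat > fit.py <<'E'
import sys
from h import *
s=get_state(); print(s["eef_pos"].round(4)); c=cam("wrist"); im=viewer.read_camera("wrist"); cv2.imwrite(f"pics/fit{sys.argv[1]}.png",im)
g=cv2.GaussianBlur(im,(3,3),0).astype(float)
for o,z in(("tray_pin",.0235),("spoon_rest",.016)):
    d=viewer.outline_of("wrist",o)
    if not d: print(o,"none"); continue
    m=d[0]["mask"]; xs=np.where(m.any(0))[0]; n=xs[-1]-xs[0]; up=[];lo=[]
    cols=np.arange(xs[0]+int(.1*n),xs[-1]-int(.1*n))
    for x in cols:
        r=np.where(m[:,x])[0]
        sat=g[:,x,2]-g[:,x,0]   # wood is red against blue; strongest step near mask edge
        gr=np.abs(np.gradient(sat/(g[:,x].sum(1)+20)))
        for e,L in((r[0],up),(r[-1],lo)):
            a=max(e-5,1); w=gr[a:min(e+6,383)]
            if len(w)>8:
                k=int(np.argmax(w)); 
                sub=0
                if 0<k<len(w)-1:
                    q=w[k-1]-2*w[k]+w[k+1]; sub=.5*(w[k-1]-w[k+1])/q if q else 0
                L.append((x,a+k+sub))
    for nm,L in(("left edge",up),("right edge",lo)):
        if len(L)<20: continue
        for zz in(z,.0045 if o[0]=="t" else 0):
            w=toplane(c,np.array(L),zz)[:,:2]
            for _ in range(4):
                p=np.polyfit(w[:,0],w[:,1],1); e=np.abs(w[:,1]-np.polyval(p,w[:,0])); w=w[e<max(2*np.median(e),3e-4)]
            print(o,nm,"z",zz,"deg",np.degrees(np.arctan(p[0])).round(2),"y at .45",np.polyval(p,.45).round(4),len(w))
E
python3 fit.py 1; python3 look.py 4 wrist top
```

```text
time: 8.2
eef_pos: [0.47, 0.277, 0.241]
tcp_rot: [0.699, 0.715, -0.001, -0.0]
contact_force: [0.6, -0.1, -0.2]
opening: 0.002
finger_force: 0.0
[0.47  0.277 0.241]
tray_pin left edge z 0.0235 deg 1.96 y at .45 0.2185 61
tray_pin left edge z 0.0045 deg 1.96 y at .45 0.2112 60
tray_pin right edge z 0.0235 deg 6.04 y at .45 0.1502 92
tray_pin right edge z 0.0045 deg 6.04 y at .45 0.1393 92
spoon_rest left edge z 0.016 deg 5.22 y at .45 0.4036 110
spoon_rest left edge z 0 deg 5.21 y at .45 0.4057 110
spoon_rest right edge z 0.016 deg 5.27 y at .45 0.3439 127
spoon_rest right edge z 0 deg 5.27 y at .45 0.3434 125
8.35 [0.4702 0.2765 0.2411]
wrist tray_pin 0.79 [204.2 257. ] [0.3956 0.1348 0.0235]
wrist spoon_rest 0.82 [230.7  90.2] [0.4353 0.3733 0.    ]
wrist spoon_rest 0.88 size [197.7  62.3] ang 5.25 [[333.0, 394.0], [339.0, 332.0], [536.0, 350.0], [530.0, 412.0]]
top tray_pin 0.58 [248.1 203. ] [0.3973 0.149  0.0235]
top tray_pin 0.93 size [165.8  85. ] ang 1.8 [[377.0, 215.0], [380.0, 130.0], [545.0, 135.0], [543.0, 220.0]]
top spoon_rest 0.57 [175.4 194.1] [0.4312 0.3686 0.    ]
```

View pics/fit1.png

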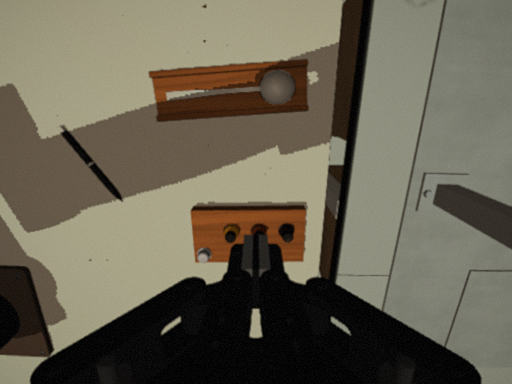

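The picture shows the whole spoon rest (150–308, 60–120) and the tray (192–306, 205–262), clear of each other. The tray is at 1.9° (wrist and top agree) and the rest at 5.25°, so 3.3° remains. I'll go back to the push side.

```bash
python3 -m handwheel '[[[0,-0.0375,0.0105,0,0],[0,-0.0375,0.0105,0,0],[0,-0.0375,0.0105,0,0],[0,-0.0375,0.0105,0,0],[0,-0.0375,0.0105,0,-3.3],[0,0,0,0.04,0],[0,0,0,0.04,0],[0,0,0,0.04,0],[0,0,0,0.04,0],[0,0,0,0.02,0],[0,0,0,0,0],[0,0,0,0,0]]]'
```

```text
time: 9.85
eef_pos: [0.5264, 0.0913, 0.061]
tcp_rot: [0.678, 0.735, -0.001, -0.001]
contact_force: [-0.1, 0.3, 0.8]
opening: 0.001
finger_force: 0.0
```

```bash
python3 -m handwheel '[[[0,0,0,0.03,0],[0,0,0,0.02,0],[0,0,0,0,0],[0,0.012,0.001,0,0],[0,0.012,0.001,0,0],[0,0.005,0,0,0],[0,0.005,0,0,0],[0,0,0,0,0],[0,0,0,0,0],[0,0,0,0,0]]]'; python3 look.py 5 top wrist
```

```text
time: 10.68
eef_pos: [0.5264, 0.1255, 0.0121]
tcp_rot: [0.678, 0.735, 0.0, 0.0]
contact_force: [-0.5, 0.1, 1.0]
opening: 0.001
finger_force: 0.0
10.6833 [0.5264 0.1255 0.0121]
top tray_pin 0.89 size [160.9  23.6] ang 6.38 [[377.0, 214.0], [380.0, 190.0], [540.0, 208.0], [537.0, 231.0]]
top spoon_rest 0.96 [174.3 189.3] [0.4458 0.3719 0.    ]
top spoon_rest 0.78 size [195.   64.4] ang 5.12 [[332.0, 396.0], [338.0, 332.0], [532.0, 349.0], [526.0, 413.0]]
wrist tray_pin 0.64 size [158.7  86.2] ang 4.83 [[381.0, 211.0], [388.0, 126.0], [547.0, 139.0], [539.0, 225.0]]
```

Tray reads about 4.8°. Retreating and measuring from the same viewpoint as before.

```bash
python3 -m handwheel '[[[0,-0.02,0,0,0],[0,-0.02,0,0,0],[0,0,0,-0.04,0],[0,0,0,-0.04,0],[0,0,0,-0.04,0],[0,0.03,-0.01,-0.04,0],[0,0.04,-0.01,-0.04,0],[0,0.04,-0.01,-0.02,0],[0,0.035,-0.01,0,0],[0,0.03,0,0,0],[0,0,0,0,0],[0,0,0,0,0]]]'
python3 fit.py 2; python3 look.py 6 wrist top
```

```text
time: 12.18
eef_pos: [0.4822, 0.2383, 0.2118]
tcp_rot: [0.677, 0.736, -0.0, 0.0]
contact_force: [-0.3, 0.4, -0.3]
opening: 0.003
finger_force: 0.0
[0.4822 0.2383 0.2118]
tray_pin left edge z 0.0235 deg 5.02 y at .45 0.2199 87
tray_pin left edge z 0.0045 deg 5.0 y at .45 0.2144 85
tray_pin right edge z 0.0235 deg 5.28 y at .45 0.1323 50
tray_pin right edge z 0.0045 deg 5.28 y at .45 0.1217 50
spoon_rest left edge z 0.016 deg 5.21 y at .45 0.4034 145
spoon_rest left edge z 0 deg 5.21 y at .45 0.4075 145
spoon_rest right edge z 0.016 deg 5.25 y at .45 0.3428 144
spoon_rest right edge z 0 deg 5.25 y at .45 0.3441 143
12.3333 [0.4828 0.2362 0.2113]
wrist tray_pin 0.91 [184.8 236.2] [0.3948 0.1394 0.0235]
wrist tray_pin 0.7 size [167.9  92.8] ang 5.48 [[372.0, 215.0], [381.0, 122.0], [548.0, 138.0], [539.0, 231.0]]
wrist spoon_rest 0.96 [220.6  51.3] [0.431  0.3719 0.    ]
wrist spoon_rest 0.74 size [197.2  63.2] ang 5.18 [[335.0, 394.0], [340.0, 331.0], [537.0, 349.0], [531.0, 412.0]]
top tray_pin 0.8 [251.5 200.8] [0.4035 0.1389 0.0235]
top tray_pin 0.82 size [166.   64.6] ang 4.53 [[376.0, 194.0], [381.0, 129.0], [546.0, 142.0], [541.0, 207.0]]
top spoon_rest 0.92 [173.8 194.6] [0.4298 0.3735 0.    ]
top spoon_rest 0.62 size [194.1  58. ] ang 4.52 [[331.0, 399.0], [336.0, 341.0], [529.0, 356.0], [525.0, 414.0]]
```

View pics/fit2.png

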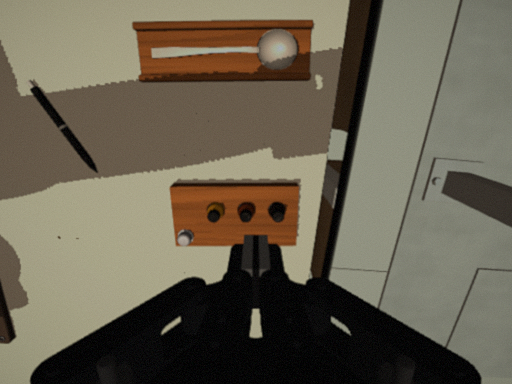

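The tray's edges read 5.0–5.3° and the rest's 5.2°, so they are parallel within a few tenths of a degree. In the picture the tray's left edge (row 183) and the rest's near edge (row 79) run level. The arm is clear of everything and the bowls were never approached.

```bash
python3 -c "
from plant import sign_off
print(sign_off())"
```

```text
the job is handed in; nothing more can be done
None
```

I swung the tray left about its pin until its long sides were parallel to the spoon rest's: last measured edges were 5.0–5.3° against 5.2°. The arm kept well clear of both bowls, though I did not re-measure them at the end, and the job is handed in with the arm touching nothing.

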